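# Close a food tub in the guarded lid press

### The arm

A 6-joint arm with a two-finger parallel gripper is mounted at the origin on a cart in front of the work surface, level with it; the furniture and walls round the work are solid. World frame = base frame: x ahead of the robot, y to its left, z up, the work surface at z = 0. Lengths are in m, angles in rad, forces in N, time in s.
With the tool pointing down it reaches from about 0.35 to 0.925 m from the base axis. Payload 6.4 kg.
Tool frame: the origin (TCP) lies midway between the tips of the shut fingers; the grasp point (between the pads) lies 19 mm behind it; x points along the fingers, z is the direction in which the jaws open and shut, and the axes are right-handed (so a half turn about x gives the same grasp; the last joint's range is limited). The gripper opens to 94 mm and grips with 3 to 60 N. Pads are 16 mm wide; open, the fingers measure 119 mm over their backs; the gripper's body (75 mm by 177 mm) begins 78 mm behind the grasp point.
Start: joints at [-1.519, 0.245, 1.558, -0, 1.339, -0.174], TCP at [0.146, -0.634, 0.205] pointing down, gripper open.
Joint ranges: [-3.13, 3.13], [-1.02, 2.26], [0.13, 2.54], [-0.95, 4.09], [0.21, 2.88], [-2.74, 2.74]. Speed limits (rad/s): [2.57, 2.57, 3.14, 3.14, 3.14, 3.14].

### API

Orientations are given as a unit quaternion [x, y, z, w].
In Python, from station import robot, imaging gives the robot as it stands.
- The arm moves only by the tool jog_arm, never from a script. Its argument "commands" is a list of rows, each a list of 3 entries, a list of its own where there are three numbers: the shift along the tool's x, y, z in m, then the turn, a rotation vector about the tool's x, y, z in rad, then the opening, from 0 (shut) to 1 (fully open). In form: [[[tx, ty, tz], [wx, wy, wz], grip], ...]. A call has 1 to 12 rows; each row shifts and turns the pose as measured when the row begins, along the tool's axes as they then stand; what a row does not reach is not made up. A row lasts 1/12 s, in which the tool goes at most 41.7 mm and 7.16 degrees, less where a joint would pass 70% of its speed; a pose out of reach is approached as far as the arm can. A call with a gripper value outside its range is refused whole. The fingers move at their own pace and stop on an object; the grip force is fixed at half the most. Time passes only in rows, so rows that do not move let the fingers close. It gives the time, the measured TCP pose, the force and the opening at its end, in the units of the state.
- robot.read_state(): the state, without advancing time (a new reading comes with each control period).
- imaging.capture(name): name is "side" or "top"; returns a dict with "image" (480x640x3 uint8, red, green, blue), "mtx" (3x3 intrinsics, pixels), "k1" (the pictures are not rectified: a ray, as slopes to the right and down, at radius r is drawn at 1 + k1 r^2 times it, then the intrinsics apply), "rvec" (rotation vector, rad) and "tvec" (3), from world to camera coordinates, as OpenCV has them. Camera axes: x right, y down, z forward; pixel columns grow to the right and rows downward; lengths in m; the calibration is good to about 2 mm. A picture is of the moment at which its call begins. There is no depth.
- robot.job_done(): hands the job in, once; it reports no verdict.
The state is a dict: "t": time; "joints": joint angles; "joint_vel": joint speeds; "joint_torque": joint torques, N m; "position": TCP position; "orientation": TCP orientation; "force": force on the tool from outside, world axes, zero at the start; "torque": the same for the moment, N m; "opening": finger opening in m.
Only numpy, scipy, OpenCV 4.12 (cv2) and the standard library are available. Lean on these libraries where they do the work, as an engineer would, in place of code of your own. Each camera call takes 0.05 s, during which the arm holds its last target. There are 200 camera calls.

### The job

The food tub's lid sits loose and the tub sticks out of the lid press. Push the tub straight back between its guide rails until it sits against the rear stop, then reach down through the window of the guard with closed fingers and press the lever's paddle firmly down until the pad has closed the lid fully; finish while still holding it down like that. Never touch the guard frame with fingers or arm, do not grip or lift the tub, and leave the things standing round the press where they are.

Things in the scene. Friction and masses are not known exactly. Their poses are not given: they have to be found in the camera images.
- press: fixed lid press, grey base plate 170 mm (x) by 400 mm (y), top 10 mm above the worktop. Origin on the worktop under the tub's home place; x points to the rear stop (push direction), y to the lever's hinge. Guide rails at y = +-90 mm, tops at 48 mm. Hinge posts at y = +125 mm, 96 mm high; the lever, 22 mm wide, top at 92 mm, runs along -y over the home place to the paddle.
- tub: loose clear food tub with orange-red contents, 136 mm (x) by 183 mm (y) over the lid's rim, 49 mm tall when shut, walls leaning outward, 0.25 to 0.5 kg. Origin at the centre of its underside, on the base plate; axes as the press. The rim's front edge lies 66 to 68 mm to -x of the origin, 40 mm or more above it. Starts 25 to 45 mm out toward -x; home, its origin is within 3 mm of the press's in x.
- lever: sprung steel lever; origin on its hinge pin, 85 mm up, bar along -y. Under it, over the home place, a 70 mm square rubber-faced pad, 10 mm above a shut tub's lid; at its end a black ribbed paddle, 40 mm (x) by 60 mm (y). 1 to 2 N on the paddle starts it, 3 to 4 N shuts the lid (paddle 24 mm down); then it stops and bears on the lid: 6 to 15 N is a firm press. Let go, it springs up.
- paddle_top (a point): centre of the paddle's top face, seen through the guard window: 100 mm above the worktop at rest, about 76 mm once the lid is shut. It lies 305 mm from the hinge pin.
- guard: fixed aluminium guard frame standing over the paddle, 112 mm square, 112 mm high, flat 4 mm top with a square window of 80 x 80 mm (rim 16 mm wide); skirts 55 mm deep on three sides, open toward the tub. Axes as the press; origin on the worktop under the centre of the window. The window's centre can lie up to 8 mm off the paddle's centre along x and y.
- window (a point): centre of the window, in the plane of the guard's top face (112 mm above the worktop); axes parallel to the window's edges.
- tin: bystander: low round tin, 86 mm diameter, 40 mm tall; origin under its centre
- small_jar: bystander: small glass jar with a lid, 56 mm diameter, 65 mm tall; origin under its centre
- mill: bystander: clear salt shaker, 44 mm diameter, 90 mm tall; origin under its centre
- rear_stop (a point): middle of the upper front edge of the rear stop, 48 mm above the worktop, 62 mm along the press's x from its origin; the tub's lid rim passes above it and above the rails
- tub_lid (a joint): height of the tub's lid above fully shut, in m: starts 0.0035 to 0.0055 (loose), 0 when closed. It stays where it is left and goes down under about 2 N.
Mind the look-alikes: they are no part of the job. Of the things that look like the tub, the larger one is meant.

How it is judged:
By the outcome, as a careful person would: the job done as asked, in the order asked, and still so for the second after the job is handed in, while the arm keeps its last pose, push and grip.
It also fails if it takes over 38 s, if anything falls off the work surface, if the arm or the gripper's body presses on something with over 40 N, if the wrist force passes 120 N, or if a joint passes its speed limit or range.

## Working session

There is one attempt and no reset: what is moved stays moved. The work goes in short steps, Python scripts to look and compute and a tool call to move; the robot and the scene stay as the last step left them, time stands still between calls to the robot, and variables do not carry over. Pictures are saved under pics/ and viewed, about 8 in all and at most 12, crops included, and the job is handed in when it is done.

Besides the shell and the picture viewer there is one more tool, called after "Call:" by a JSON object that holds its "api" and its "payload". jog_arm: Moves the arm, as the interface text tells. Its arguments: {"type":"object","properties":{"commands":{"type":"array","items":{"type":"array"}}},"required":["commands"]}

```bash
mkdir -p pics; cat > h.py <<'E'
import numpy as np,cv2
from station import robot,imaging
def cap(n):
    c=imaging.capture(n); c['R']=cv2.Rodrigues(np.array(c['rvec'],float))[0]; c['t']=np.array(c['tvec'],float).ravel(); return c
def save(c,f): cv2.imwrite('pics/'+f,c['image'][:,:,::-1])
def ray(c,u,v):
    K=np.array(c['mtx']);d=np.array([(u-K[0,2])/K[0,0],(v-K[1,2])/K[1,1]]);s=d.copy()
    for _ in range(30): s=d/(1+c['k1']*(s@s))
    return -c['R'].T@c['t'], c['R'].T@np.array([s[0],s[1],1])
def onz(c,u,v,z):
    o,d=ray(c,u,v); return o+d*(z-o[2])/d[2]
def tri(a,pa,b,pb):
    o1,d1=ray(a,*pa);o2,d2=ray(b,*pb)
    x=np.linalg.lstsq(np.c_[d1,-d2],o2-o1,rcond=None)[0]
    p,q=o1+d1*x[0],o2+d2*x[1]; return (p+q)/2,np.linalg.norm(p-q)
def proj(c,p):
    q=c['R']@np.array(p)+c['t'];s=q[:2]/q[2];s=s*(1+c['k1']*(s@s));K=np.array(c['mtx']);return K[:2,:2]@s+K[:2,2]
E
python3 - <<'E'
from h import *
for n in('top','side'):
    c=cap(n);save(c,n+'0.png');print(n,-c['R'].T@c['t'],c['k1'],c['mtx'])
print(robot.read_state())
E
```

```text
top [0.42689091 0.17700849 1.1525151 ] -0.049102582142996454 [[486.19836944   0.         313.71494453]
 [  0.         486.19836944 236.75346718]
 [  0.           0.           1.        ]]
side [0.19371386 0.91907004 0.58472163] -0.018806766774556335 [[441.23316354   0.         314.61235992]
 [  0.         441.23316354 240.28471007]
 [  0.           0.           1.        ]]
{'t': 0.1, 'joints': array([-1.51909199e+00,  2.45746901e-01,  1.55886640e+00, -1.79772191e-05,
        1.33870898e+00, -1.74087383e-01]), 'joint_vel': array([-0.00077885, -0.00074186, -0.00248359,  0.00190024, -0.00125337,
       -0.00035758]), 'joint_torque': array([-4.13693715e-04, -4.16914165e+01, -3.15525484e+01,  6.86054933e-02,
        3.09893803e-02, -5.15575618e-05]), 'position': array([ 0.14550151, -0.63295552,  0.20446767]), 'orientation': array([ 0.44094155,  0.55355561, -0.44003366,  0.55273603]), 'force': array([ 0.24826825,  0.52546182, -0.76594141]), 'torque': array([-0.0136212 ,  0.01129509,  0.04385476]), 'opening': 0.09389798898428282}
```

View pics/top0.png

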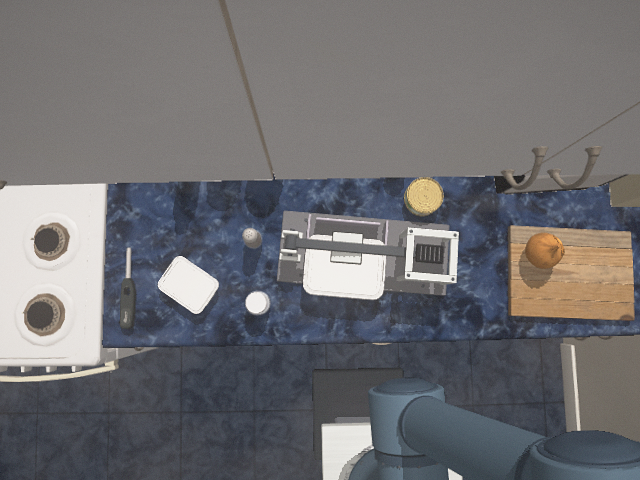

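View pics/side0.png

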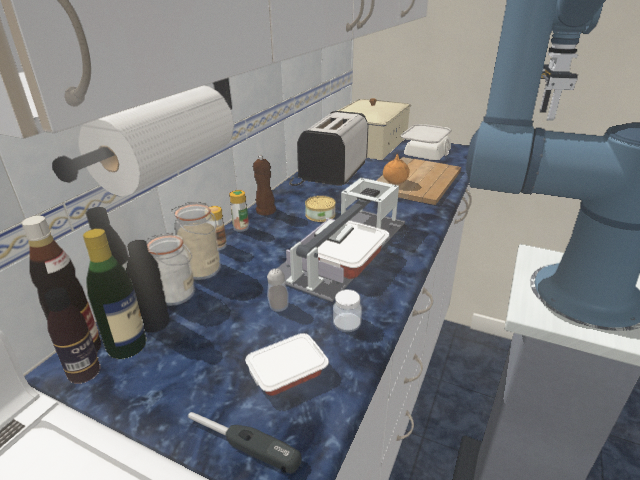

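The top view shows the press at about (280–460, 210–295), the guard's window near (431, 255) with the ribbed paddle in it, the tub's lid front edge at v≈298, the tin at (424, 196), the jar at (257, 302) and the shaker at (252, 238). The side view agrees. I'll enlarge both.

```bash
python3 - <<'E'
import cv2,numpy as np
a=cv2.imread('pics/top0.png')[185:310,270:470];b=cv2.imread('pics/side0.png')[170:310,270:420]
cv2.imwrite('pics/ct.png',cv2.resize(a,None,fx=4,fy=4,interpolation=cv2.INTER_CUBIC))
cv2.imwrite('pics/cs.png',cv2.resize(b,None,fx=4,fy=4,interpolation=cv2.INTER_CUBIC))
E
```

```text
(no output)
```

View pics/ct.png

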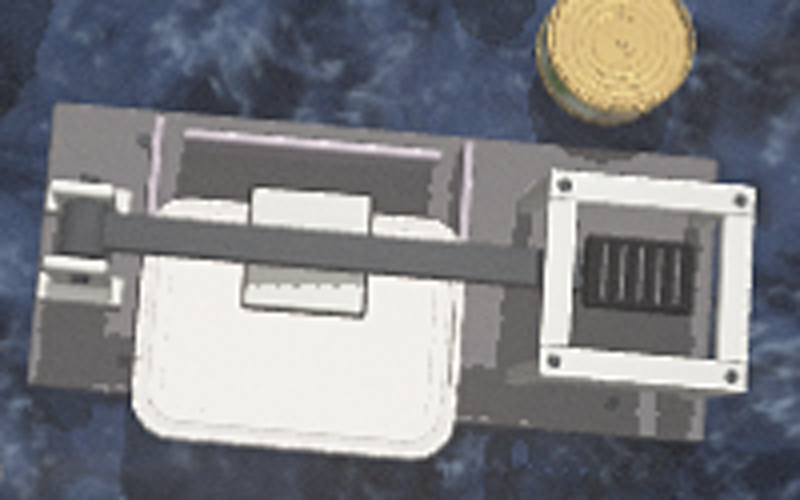

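View pics/cs.png

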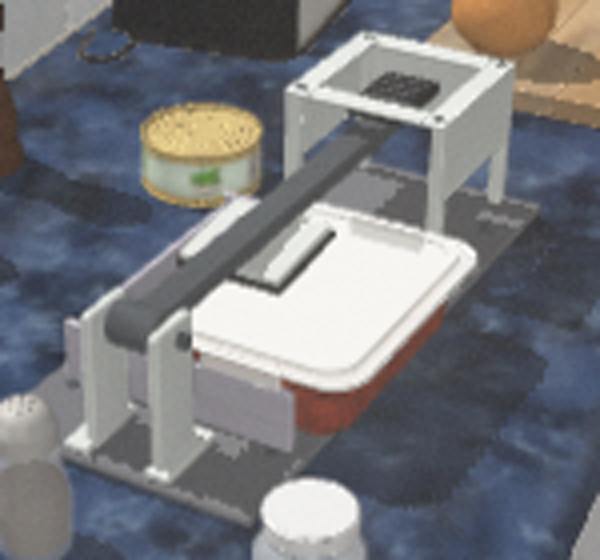

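Enlarged crops: the guard's outer corners, paddle corners, base plate corners, rear stop edge and lid's front edge are all clear. I'll cast these onto their planes.

```bash
python3 - <<'E'
from h import *
T=cap('top');S=cap('side')
f=lambda u,v:((u+.5)/4-.5+270,(v+.5)/4-.5+185)
g=lambda u,v:((u+.5)/4-.5+270,(v+.5)/4-.5+170)
def q(n,pts,z):
    P=np.array([onz(T,*f(*p),z) for p in pts]);print(n,P.round(4)[:,:2].tolist(),'c',P.mean(0).round(4),'sides',[round(float(np.linalg.norm(P[i]-P[i-1])),4) for i in range(len(P))]);return P
G=q('guard',[(552,170),(757,186),(745,391),(540,377)],.112)
W=q('window',[(577,190),(721,206),(713,359),(568,345)],.112)
Pd=q('paddle',[(588,235),(692,243),(690,312),(585,305)],.1)
B=q('base',[(55,102),(718,157),(703,440),(30,384)],.01)
R=q('stop',[(185,133),(440,157)],.048)
L=q('lidfront',[(165,435),(425,457)],.061)
L2=q('lidsides',[(133,400),(460,415)],.061)
for n,P in(('guard',G),('base',B)):
    d=P[0]-P[1]+P[3]-P[2];print(n,'yaw of y axis',np.degrees(np.arctan2(-d[0],d[1])))
d=R[0]-R[1];print('stop yaw',np.degrees(np.arctan2(-d[0],d[1])));d=L[0]-L[1];print('lid yaw',np.degrees(np.arctan2(-d[0],d[1])))
# side view guard corners
for n,p in(('far-left',(362,33)),('near-left',(285,90)),('nearright',(440,126)),('right',(515,66))):print(n,onz(S,*g(*p),.112).round(4))
for t,s in(((552,170),(285,90)),((757,186),(362,33)),((745,391),(515,66)),((540,377),(440,126))):
    p,e=tri(T,f(*t),S,g(*s));print('tri guard',p.round(4),round(e,4))
# tin, jar, mill by top centre
for n,p,z in(('tin',(424,196),.04),('jar',(257.5,302),.065),('mill',(252,236),.09)):print(n,onz(T,*p,z).round(3))
E
```

```text
guard [[0.5904, -0.0356], [0.5794, -0.1474], [0.4684, -0.134], [0.4784, -0.0238]] c [ 0.5292 -0.0852  0.112 ] sides [0.1126, 0.1123, 0.1118, 0.1107]
window [[0.5792, -0.0487], [0.5688, -0.127], [0.486, -0.1177], [0.4952, -0.0397]] c [ 0.5323 -0.0833  0.112 ] sides [0.0844, 0.0789, 0.0834, 0.0785]
paddle [[0.5559, -0.0561], [0.5503, -0.1132], [0.5125, -0.1099], [0.5176, -0.0526]] c [ 0.5341 -0.083   0.1   ] sides [0.0385, 0.0574, 0.038, 0.0576]
base [[0.6536, 0.2393], [0.6124, -0.1567], [0.4444, -0.138], [0.4857, 0.256]] c [0.549  0.0502 0.01  ] sides [0.1687, 0.3982, 0.169, 0.3962]
stop [[0.6264, 0.1625], [0.6094, 0.0158]] c [0.6179 0.0891 0.048 ] sides [0.1477, 0.1477]
lidfront [[0.4532, 0.1775], [0.4378, 0.0327]] c [0.4455 0.1051 0.061 ] sides [0.1456, 0.1456]
lidsides [[0.473, 0.195], [0.4607, 0.0122]] c [0.4669 0.1036 0.061 ] sides [0.1832, 0.1832]
guard yaw of y axis -5.413907697273349
base yaw of y axis -5.9642655784909975
stop yaw -6.596843925230817
lid yaw -6.047216724723785
far-left [ 0.5747 -0.1384  0.112 ]
near-left [ 0.5868 -0.0321  0.112 ]
nearright [ 0.4801 -0.0218  0.112 ]
right [ 0.4641 -0.1268  0.112 ]
tri guard [ 0.5898 -0.0364  0.1097] 0.0022
tri guard [ 0.5794 -0.1492  0.1071] 0.0015
tri guard [ 0.4675 -0.1356  0.1078] 0.0022
tri guard [ 0.4795 -0.0236  0.1113] 0.0022
tin [ 0.675 -0.093  0.04 ]
jar [0.436 0.296 0.065]
mill [0.581 0.305 0.09 ]
```

```bash
cat >> h.py <<'E'
from scipy.spatial.transform import Rotation as Ro
yaw=np.radians(-5.9);X=np.array([np.cos(yaw),np.sin(yaw),0]);Y=np.array([-np.sin(yaw),np.cos(yaw),0]);Z=np.array([0,0,1.])
def goal(p,jaw=None):
    s=robot.read_state();R=Ro.from_quat(s['orientation'])
    print('t',round(s['t'],2),'p',s['position'].round(4),'F',s['force'].round(1),'open',round(s['opening'],4))
    print('shift tool',R.inv().apply(np.array(p)-s['position']).round(4))
    if jaw is not None:
        j=jaw if R.as_matrix()[:,2]@jaw>0 else -jaw
        M=np.c_[-Z,np.cross(j,-Z),j]
        print('turn tool',(R.inv()*Ro.from_matrix(M)).as_rotvec().round(4))
E
python3 - <<'E'
from h import *
R=Ro.from_quat(robot.read_state()['orientation']).as_matrix();print(R.round(3))
goal([.42,-.35,.2],Y);goal([.42,-.35,.2],X)
E
```

```text
[[-0.     0.975  0.224]
 [ 0.001  0.224 -0.975]
 [-1.     0.    -0.001]]
t 0.2 p [ 0.1455 -0.6332  0.2048] F [ 0.3 -1.   0.3] open 0.094
shift tool [ 0.0051  0.3309 -0.2145]
turn tool [ 0.3288 -0.0011  0.    ]
t 0.2 p [ 0.1455 -0.6332  0.2048] F [ 0.3 -1.   0.3] open 0.094
shift tool [ 0.0051  0.3309 -0.2145]
turn tool [-1.242e+00 -8.000e-04 -8.000e-04]
```

Call:
{"api": "jog_arm", "payload": {"commands": [[[0,0.03,-0.02],[0.11,0,0],0],[[0,0.03,-0.02],[0.11,0,0],0],[[0,0.03,-0.02],[0.11,0,0],0],[[0,0.03,-0.025],[0,0,0],0],[[0,0.03,-0.025],[0,0,0],0],[[0,0.03,-0.025],[0,0,0],0],[[0,0.03,-0.025],[0,0,0],0],[[0,0.03,-0.025],[0,0,0],0],[[0,0.03,-0.025],[0,0,0],0],[[0,0.03,-0.025],[0,0,0],0]]}}

```text
t: 1.03
position: [0.4636, -0.4103, 0.2024]
orientation: [-0.533, -0.466, 0.533, -0.464]
force: [-0.4, -1.3, 0.9]
opening: 0.0307
```

```bash
python3 - <<'E'
from h import *
P0=np.array([.4455,.1051,0])
goal(P0-.05*X+.2*Z,Y)
E
```

```text
t 1.03 p [ 0.4636 -0.4103  0.2024] F [-0.4 -1.3  0.9] open 0.0307
shift tool [ 0.0037 -0.1377 -0.5065]
turn tool [-0.0328 -0.002   0.0024]
```

Call:
{"api": "jog_arm", "payload": {"commands": [[[0,-0.012,-0.039],[-0.033,-0.002,0.002],0],[[0,-0.012,-0.039],[0,0,0],0],[[0,-0.012,-0.039],[0,0,0],0],[[0,-0.012,-0.039],[0,0,0],0],[[0,-0.012,-0.039],[0,0,0],0],[[0,-0.012,-0.039],[0,0,0],0],[[0,-0.012,-0.039],[0,0,0],0],[[0,-0.012,-0.039],[0,0,0],0],[[0,-0.012,-0.039],[0,0,0],0],[[0,-0.012,-0.039],[0,0,0],0],[[0,-0.012,-0.039],[0,0,0],0],[[0,-0.012,-0.039],[0,0,0],0]]}}

```text
t: 2.03
position: [0.3677, 0.0792, 0.1983]
orientation: [0.526, 0.476, -0.524, 0.471]
force: [1.6, -0.0, 0.6]
opening: 0.0003
```

```bash
python3 - <<'E'
from h import *
P0=np.array([.4455,.1051,0])
goal(P0-.04*X+.035*Z,Y)
E
```

```text
t 2.03 p [0.3677 0.0792 0.1983] F [ 1.6 -0.   0.6] open 0.0003
shift tool [ 0.1634  0.0352 -0.0326]
turn tool [ 0.0001 -0.007   0.0031]
```

Call:
{"api": "jog_arm", "payload": {"commands": [[[0.02,0.005,-0.016],[0,-0.007,0.003],0],[[0.036,0,-0.016],[0,0,0],0],[[0.036,0.01,0],[0,0,0],0],[[0.036,0.01,0],[0,0,0],0],[[0.025,0.005,0],[0,0,0],0],[[0,0,0],[0,0,0],0],[[0,0,0],[0,0,0],0]]}}

```text
t: 2.62
position: [0.4025, 0.1185, 0.0445]
orientation: [0.525, 0.475, -0.518, 0.48]
force: [0.1, 0.1, 0.3]
opening: 0.0002
```

```bash
python3 - <<'E'
from h import *
P0=np.array([.4455,.1051,0])
goal(P0-.013*X+.035*Z,Y)
S=cap('side');save(S,'s1.png');T=cap('top');save(T,'t1.png')
a=cv2.imread('pics/s1.png')[160:310,270:430];b=cv2.imread('pics/t1.png')[185:335,270:470]
cv2.imwrite('pics/m1.png',np.hstack([cv2.resize(a,(400,375)),cv2.resize(b,(400,375))]))
E
```

```text
t 2.62 p [0.4025 0.1185 0.0445] F [0.1 0.1 0.3] open 0.0002
shift tool [0.0098 0.0309 0.0094]
turn tool [ 0.016  -0.0025 -0.0124]
```

View pics/m1.png

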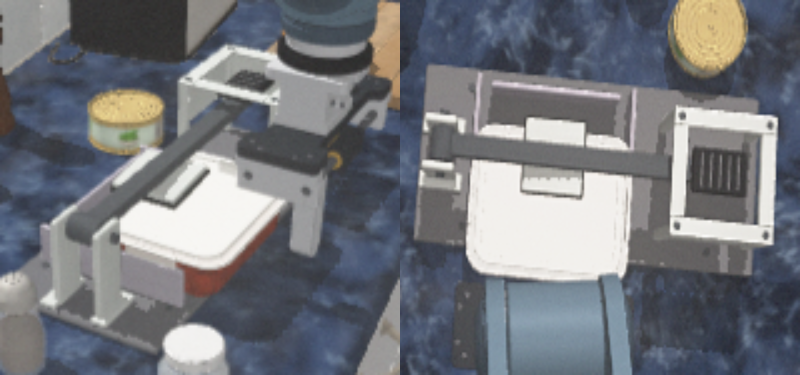

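The gripper is in front of the tub, centred on it and clear of everything. Lower 10 mm and approach.

Call:
{"api": "jog_arm", "payload": {"commands": [[[0.01,0.005,0.0095],[0.016,-0.002,-0.012],0],[[0,0.01,0],[0,0,0],0],[[0,0.008,0],[0,0,0],0],[[0,0.006,0],[0,0,0],0],[[0,0.006,0],[0,0,0],0],[[0,0.006,0],[0,0,0],0],[[0,0.006,0],[0,0,0],0],[[0,0.006,0],[0,0,0],0]]}}

```text
t: 3.38
position: [0.4645, 0.1036, 0.046]
orientation: [0.53, 0.469, -0.52, 0.478]
force: [-1.1, 0.3, -0.4]
opening: 0.0005
```

```bash
python3 - <<'E'
from h import *
P0=np.array([.4455,.1051,0])
goal(P0+(.044-.008)*X+.035*Z,Y)
E
```

```text
t 3.38 p [0.4645 0.1036 0.046 ] F [-1.1  0.3 -0.4] open 0.0005
shift tool [0.0113 0.0168 0.0005]
turn tool [ 0.0001 -0.0028 -0.0184]
```

Call:
{"api": "jog_arm", "payload": {"commands": [[[0,-0.01,0],[0,-0.003,-0.018],0],[[0.012,0,0],[0,0,0],0],[[0,0,0],[0,0,0],0],[[0,0,0],[0,0,0],0]]}}

```text
t: 3.72
position: [0.4563, 0.1048, 0.035]
orientation: [0.525, 0.473, -0.525, 0.474]
force: [0.1, 0.3, 0.3]
opening: 0.0004
```

```bash
python3 - <<'E'
from h import *
P0=np.array([.4455,.1051,0])
goal(P0+(.044-.008)*X+.035*Z,Y)
E
```

```text
t 3.72 p [0.4563 0.1048 0.035 ] F [0.1 0.3 0.3] open 0.0004
shift tool [0.     0.0253 0.0008]
turn tool [ 0.0002  0.0004 -0.0014]
```

Height is now right at 35 mm; continue pushing gently.

Call:
{"api": "jog_arm", "payload": {"commands": [[[0,0.006,0],[0,0,0],0],[[0,0.005,0],[0,0,0],0],[[0,0.004,0],[0,0,0],0],[[0,0.004,0],[0,0,0],0],[[0,0.003,0],[0,0,0],0]]}}

```text
t: 4.13
position: [0.4773, 0.103, 0.0353]
orientation: [-0.524, -0.475, 0.526, -0.473]
force: [-9.3, 3.3, 2.1]
opening: 0.0006
```

Call:
{"api": "jog_arm", "payload": {"commands": [[[0,0.003,0],[0,0,0],0],[[0,0.002,0],[0,0,0],0]]}}

```text
t: 4.3
position: [0.477, 0.1035, 0.0331]
orientation: [-0.52, -0.479, 0.53, -0.468]
force: [-5.2, 0.1, 1.8]
opening: 0.0006
```

```bash
python3 - <<'E'
from h import *
P0=np.array([.4455,.1051,0])
goal(P0+(.044-.008)*X+.035*Z,Y)
S=cap('side');save(S,'s2.png');T=cap('top');save(T,'t2.png')
a=cv2.imread('pics/s2.png')[160:310,270:430];b=cv2.imread('pics/t2.png')[185:335,270:470]
cv2.imwrite('pics/m2.png',np.hstack([cv2.resize(a,(400,375)),cv2.resize(b,(400,375))]))
E
```

```text
t 4.3 p [0.477  0.1035 0.0331] F [-5.2  0.1  1.8] open 0.0006
shift tool [-0.002   0.0045  0.0016]
turn tool [ 0.0003 -0.0002  0.0202]
```

View pics/m2.png

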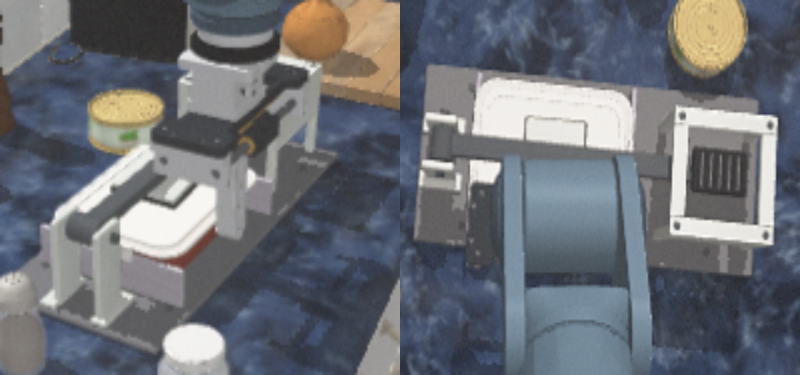

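The tub is against the stop: motion halted at x≈0.477 while the force rose to 9 N, and the top view shows the lid's rear over the stop (rear edge at v≈80 in the crop). Now back off, lift and move to the window.

Call:
{"api": "jog_arm", "payload": {"commands": [[[0,-0.015,0],[0,0,0.02],0],[[0,-0.02,0],[0,0,0],0],[[-0.03,-0.01,0],[0,0,0],0],[[-0.04,0,0],[0,0,0],0],[[-0.04,0,0],[0,0,0],0],[[-0.04,0,0],[0,0,0],0],[[-0.02,0,0.03],[0,0,0],0],[[0,0,0.04],[0,0,0],0],[[0,0,0.04],[0,0,0],0],[[0,0,0.04],[0,0,0],0],[[0,0,0.03],[0,0,0],0],[[0,0,0],[0,0,0],0]]}}

```text
t: 5.4
position: [0.417, -0.0793, 0.2184]
orientation: [0.525, 0.469, -0.521, 0.482]
force: [-0.1, 0.7, -0.6]
opening: 0.0004
```

```bash
python3 - <<'E'
from h import *
goal([.532,-.084,.19],Y)
S=cap('side');save(S,'s3.png');T=cap('top');save(T,'t3.png')
a=cv2.imread('pics/s3.png')[160:310,270:430];b=cv2.imread('pics/t3.png')[185:335,270:470]
cv2.imwrite('pics/m3.png',np.hstack([cv2.resize(a,(400,375)),cv2.resize(b,(400,375))]))
E
```

```text
t 5.4 p [ 0.417  -0.0793  0.2184] F [-0.1  0.7 -0.6] open 0.0004
shift tool [ 0.0303  0.1144 -0.0064]
turn tool [ 0.0083  0.0076 -0.0174]
```

View pics/m3.png

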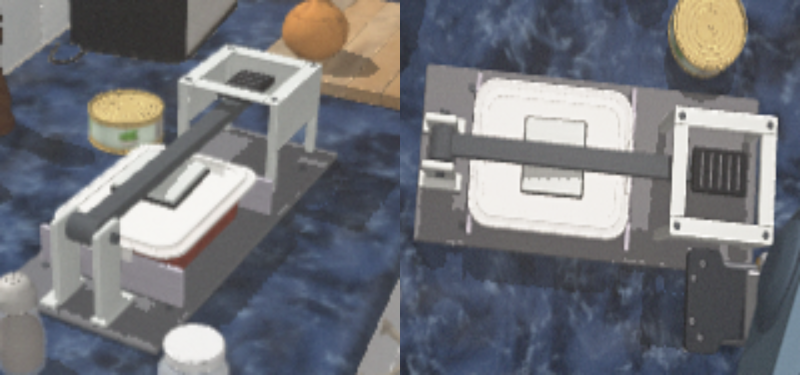

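The tub now sits square between rails, centred under the pad. Next, move above the window and check alignment there.

Call:
{"api": "jog_arm", "payload": {"commands": [[[0,0.035,-0.002],[0.008,0.008,-0.017],0],[[0,0.035,-0.002],[0,0,0],0],[[0,0.03,-0.002],[0,0,0],0],[[0.02,0.015,0],[0,0,0],0],[[0,0,0],[0,0,0],0],[[0,0,0],[0,0,0],0]]}}

```text
t: 6.0
position: [0.5364, -0.0726, 0.1968]
orientation: [0.524, 0.477, -0.521, 0.476]
force: [-0.9, -0.7, 0.3]
opening: 0.0006
```

```bash
python3 - <<'E'
from h import *
goal([.532,-.084,.125],Y)
S=cap('side');save(S,'s4.png');T=cap('top')
f=lambda u,v:(270+u/2,185+v/2.5)
A=onz(T,*f(545,236),.061);B=onz(T,*f(555,83),.061);print('lid front/rear',A.round(4),B.round(4),'len along X',(B-A)@X)
h=onz(T,*f(437,142),.092);print('lever near hinge',h.round(4));
for n,p in(('lidc',(A+B)/2),('stop',np.array([.6179,.0891,0])),('lever mid',onz(T,*f(553,155),.092)),('paddle',np.array([.534,-.083,0])),('guard',np.array([.529,-.0855,0]))):print(n,'X',round(float(p@X),4),'Y',round(float(p@Y),4))
b=S['image'][150:300,260:460,::-1];cv2.imwrite('pics/m4.png',cv2.resize(b,None,fx=3,fy=3))
E
```

```text
t 6.0 p [ 0.5364 -0.0726  0.1968] F [-0.9 -0.7  0.3] open 0.0006
shift tool [ 0.0717 -0.0034  0.012 ]
turn tool [ 0.0112 -0.004  -0.0002]
lid front/rear [ 0.4723 -0.3488  0.061 ] [ 0.613  -0.3728  0.061 ] len along X 0.1423765655959441
lever near hinge [ 0.5571 -0.2186  0.092 ]
lidc X 0.5769 Y -0.3031
stop X 0.6055 Y 0.1521
lever mid X 0.5757 Y -0.2915
paddle X 0.5397 Y -0.0277
guard X 0.535 Y -0.0307
```

View pics/m4.png

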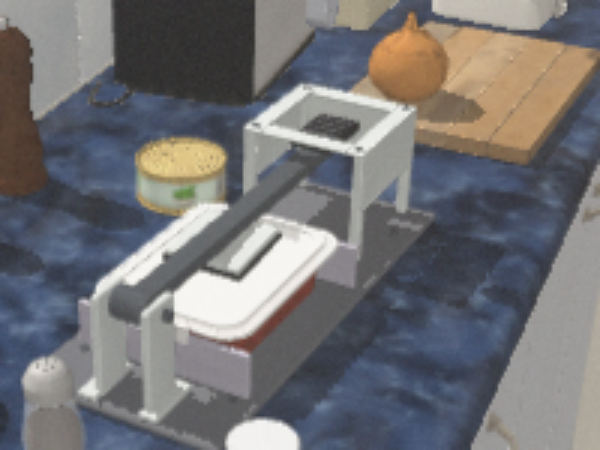

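The crop only just misses the gripper tip (expected at row ≈147); the guard, paddle and tub are undisturbed. My lid check forgot the 400 px panel offset, so I'm redoing it.

```bash
python3 - <<'E'
from h import *
S=cap('side');T=cap('top')
f=lambda u,v:(270+(u-400)/2,185+v/2.5)
A=onz(T,*f(545,236),.061);B=onz(T,*f(555,83),.061);print('len',(B-A)@X)
for n,p in(('lidc',(A+B)/2),('stop',np.array([.6179,.0891,0])),('lever mid',onz(T,*f(553,155),.092)),('paddle',np.array([.534,-.083,0])),('guard',np.array([.529,-.0855,0]))):print(n,'X',round(float(p@X),4),'Y',round(float(p@Y),4))
p=robot.read_state()['position'];print('tip px side',proj(S,p),'window c',proj(S,[.529,-.085,.112]))
E
```

```text
len 0.13983975564182993
lidc X 0.5393 Y 0.1546
stop X 0.6055 Y 0.1521
lever mid X 0.5392 Y 0.1534
paddle X 0.5397 Y -0.0277
guard X 0.535 Y -0.0307
tip px side [366.99122743 157.67474245] window c [369.40391991 188.04217287]
```

The lid centre and lever agree in press x to 0.1 mm, so the tub is home. The grey sliver at (321, 10) in the last crop is the fingertip, where it was predicted. Now descend to just above the window.

Call:
{"api": "jog_arm", "payload": {"commands": [[[0.02,-0.003,0.006],[0.011,-0.004,0],0],[[0.02,0,0.006],[0,0,0],0],[[0.02,0,0],[0,0,0],0],[[0.008,0,0],[0,0,0],0],[[0,0,0],[0,0,0],0],[[0,0,0],[0,0,0],0]]}}

```text
t: 6.7
position: [0.5319, -0.0862, 0.1348]
orientation: [0.528, 0.468, -0.523, 0.478]
force: [0.2, -0.4, -0.2]
opening: 0.0003
```

```bash
python3 - <<'E'
from h import *
goal([.532,-.084,.105],Y)
S=cap('side');save(S,'s5.png');print(proj(S,robot.read_state()['position']))
b=S['image'][110:230,310:470,::-1];cv2.imwrite('pics/m5.png',cv2.resize(b,None,fx=4,fy=4,interpolation=cv2.INTER_CUBIC))
E
```

```text
t 6.7 p [ 0.5319 -0.0862  0.1348] F [ 0.2 -0.4 -0.2] open 0.0003
shift tool [ 0.0298 -0.0005 -0.0023]
turn tool [-0.0028  0.0041 -0.014 ]
[368.83621394 179.39362103]
```

View pics/m5.png

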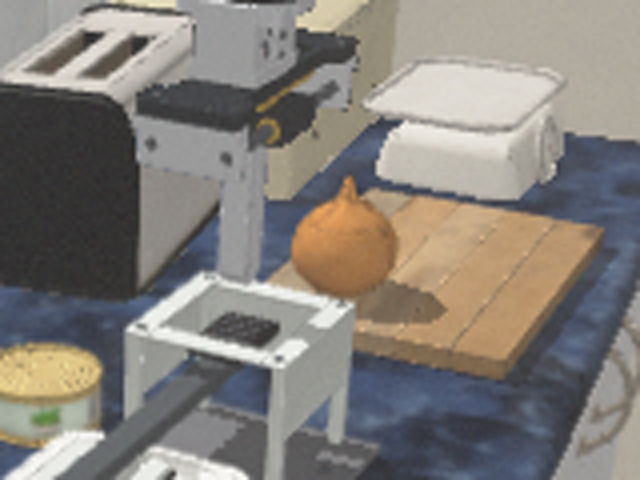

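The tip is at crop (240, 280), i.e. full-frame (370, 180), matching its projection (369, 179). It sits above the paddle at crop (241, 327), well inside the window. Descend onto the paddle.

Call:
{"api": "jog_arm", "payload": {"commands": [[[0.01,0,-0.002],[-0.003,0.004,-0.014],0],[[0.01,0,0],[0,0,0],0],[[0.008,0,0],[0,0,0],0],[[0.006,0,0],[0,0,0],0],[[0.004,0,0],[0,0,0],0]]}}

```text
t: 7.17
position: [0.5357, -0.0851, 0.0985]
orientation: [0.526, 0.471, -0.524, 0.476]
force: [0.6, 0.2, 2.1]
opening: 0.0004
```

Call:
{"api": "jog_arm", "payload": {"commands": [[[0.006,0,0],[0,0,0],0],[[0.005,0,0],[0,0,0],0],[[0.005,0,0],[0,0,0],0]]}}

```text
t: 7.42
position: [0.5359, -0.0854, 0.0812]
orientation: [0.526, 0.471, -0.524, 0.476]
force: [-1.4, -0.2, 2.9]
opening: 0.0004
```

```bash
python3 - <<'E'
from h import *
goal([.533,-.084,.076],Y)
E
```

```text
t 7.42 p [ 0.5359 -0.0854  0.0812] F [-1.4 -0.2  2.9] open 0.0004
shift tool [ 0.0051 -0.003  -0.0011]
turn tool [ 0.0014  0.0028 -0.0071]
```

Call:
{"api": "jog_arm", "payload": {"commands": [[[0.004,0,0],[0,0,0],0],[[0.003,0,0],[0,0,0],0],[[0.003,0,0],[0,0,0],0]]}}

```text
t: 7.67
position: [0.5362, -0.0853, 0.0753]
orientation: [0.525, 0.473, -0.524, 0.475]
force: [-14.2, 3.7, 30.1]
opening: 0.0004
```

Call:
{"api": "jog_arm", "payload": {"commands": [[[0.003,0,0],[0,0,0],0]]}}

```text
t: 7.75
position: [0.5362, -0.0853, 0.0755]
orientation: [-0.524, -0.474, 0.525, -0.475]
force: [-12.5, 3.0, 23.8]
opening: 0.0005
```

The lever has bottomed out (tip at 75.4 mm) but at 24–30 N, which is too hard. Ease the hold to about 10 N.

Call:
{"api": "jog_arm", "payload": {"commands": [[[0.001,-0.0005,0],[0,0,0],0],[[0.001,0,0],[0,0,0],0],[[0.001,0,0],[0,0,0],0]]}}

```text
t: 8.0
position: [0.5363, -0.0854, 0.0762]
orientation: [-0.524, -0.474, 0.525, -0.475]
force: [-3.9, 1.2, 8.4]
opening: 0.0005
```

Call:
{"api": "jog_arm", "payload": {"commands": [[[0.0013,0,0],[0,0,0],0],[[0.0013,0,0],[0,0,0],0]]}}

```text
t: 8.17
position: [0.5364, -0.0854, 0.0759]
orientation: [-0.523, -0.475, 0.525, -0.475]
force: [-6.7, 2.3, 15.5]
opening: 0.0003
```

```bash
python3 - <<'E'
from h import *
for i in range(12):
    T=cap('side')
    s=robot.read_state();
    if i%3==2: print(s['t'],s['position'].round(4),s['force'].round(1))
save(T,'s6.png');T=cap('top');save(T,'t6.png')
a=cv2.imread('pics/s6.png')[150:310,270:430];b=cv2.imread('pics/t6.png')[175:335,260:420]
cv2.imwrite('pics/m6.png',np.hstack([cv2.resize(a,(400,400)),cv2.resize(b,(400,400))]))
E
```

```text
8.3167 [ 0.5364 -0.0854  0.076 ] [-6.   1.6 13. ]
8.4667 [ 0.5364 -0.0854  0.076 ] [-5.8  2.2 13.9]
8.6167 [ 0.5364 -0.0854  0.076 ] [-6.   2.2 14.1]
8.7667 [ 0.5364 -0.0854  0.076 ] [-6.6  1.5 12.6]
```

View pics/m6.png

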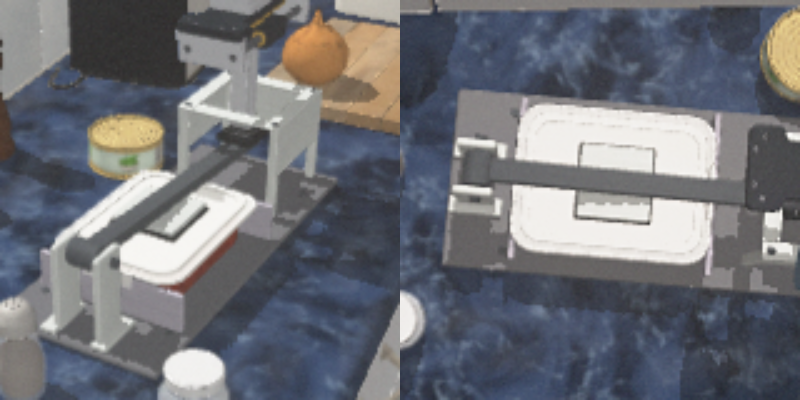

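Call:
{"api": "jog_arm", "payload": {"commands": [[[0.0011,-0.0002,0],[0,0,0],0]]}}

```text
t: 8.9
position: [0.5364, -0.0854, 0.0761]
orientation: [-0.523, -0.475, 0.525, -0.475]
force: [-5.1, 1.5, 11.1]
opening: 0.0005
```

```bash
python3 - <<'E'
from h import *
for i in range(8):
    cap('side'); s=robot.read_state()
    if i%2: print(s['t'],s['position'].round(4),s['force'].round(1))
f=np.array(s['force'])
if 7<f[2]<14: print(robot.job_done(),'handed in')
E
```

```text
9.0 [ 0.5364 -0.0854  0.0761] [-5.8  2.  11.9]
9.1 [ 0.5364 -0.0854  0.0761] [-5.1  1.4 11.7]
9.2 [ 0.5364 -0.0854  0.0761] [-5.6  1.7 12.9]
9.3 [ 0.5364 -0.0854  0.0761] [-4.5  1.1 11.8]
the job is handed in; nothing more can be done
None handed in
```

The tub is against the rear stop and the lid is pressed shut. I handed the job in at about 9.3 s, with the arm still holding the paddle down.

- **Tub push:** I pushed it back about 40 mm with closed fingers until it stopped and the force rose from about 1 N to 9 N. Afterwards the lid's centre lined up with the lever to 0.1 mm along the push direction. My reading of the rear stop's edge put home about 4 mm further back. I put that down to a poorly picked edge and went by the contact and the lever instead.
- **Lever press:** The fingers went down through the window with more than 20 mm of clearance by my measurements. The paddle stopped with the fingertips at 76.1 mm, against the expected 76 mm for a shut lid. The hold was steady at about 12 N down, with about 5 N sideways from friction.
- **Pressed too hard at first:** When the lever bottomed out, the downward force briefly reached about 30 N (33 N in all), above the 6–15 N range but below the 40 N limit. I eased it off straight away.
- **Surroundings:** In the last pictures the tin and small jar are where they started, as is the shaker where it shows. I saw no contact with the guard.

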